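# Bring the red-lidded tea jar round to the front of the lift-to-turn carousel

### The job

Take the black handle on top of the jar carousel, lift it against its spring to free the lock, and turn the carousel with it until the jar with the red lid stands at the yellow pointer on the base; then let the handle drop fully home so that the lock engages there. Finish while still gripping the handle, holding the carousel still. Do not touch the jars and cups, keep them all standing on the carousel, and leave the kettle, teapot, sugar bowl and frother alone.

Things in the scene. Friction and masses are not known exactly. Their poses are not given: they have to be found in the camera images.
- base: Fixed dark steel foot, 230 mm disc. Origin: on the vertical turning axis, at counter level; z up. Its -x is the front: a yellow pointer tab, 30 mm wide, reaches along -x to 193 mm from the axis, clear of the tray. Under the tray are nine index notches 40 degrees apart, the only angles at which the carousel locks; each brings a jar well to the pointer. It starts locked at turntable 0.
- turntable (a joint): Carousel angle, rad, + counterclockwise from above, starts near 0, turns 3.3 either way; drag 0.08 N m + 0.25 N m s/rad. Wooden tray 290 mm across, top 54 mm up; nine cork-floored wells 12 mm deep, 0.698 rad apart, centres 105 mm from the axis. At 0 a wooden-lidded jar is at the pointer; the red-lidded one one or two wells to either side. Hub column 32 mm across, 165 mm high.
- plunger (a joint): Lift of the sprung handle, m: 0 = fully home (locked), 0.020 = top stop. It is pulled down with about 6 N at home, 8.5 N at the top. The lock pin is clear of its notch above 0.010: lift about 0.015 and keep it up while turning. Lowered within 0.05 rad of an index angle, the round pin finds its notch (play 0.03 rad); elsewhere it rides on the ring at about 0.010, unlocked.
- handle: Black plastic T-handle on top of the carousel; rises with the plunger, turns with the turntable. Bar 66 mm long (its x), 18 mm thick (its y), 30 mm high, on a 10 mm rod. Its origin is NOT on the bar but on the turning axis, at counter level when home. z up. At turntable 0 its axes are parallel to those of base.
- handle_grip (a point): Middle of the handle's bar, on the turning axis: 203 mm above the counter when home (bar from 188 to 218 mm). Axes as handle: pinch the bar across its y from above, on its two flat sides.
- red_jar: The marked jar: loose white ceramic jar with a red lid and a red band, 48 mm across, 86 mm high, 0.15 to 0.31 kg, standing loosely in one of the turntable's wells (1 to 2 mm play). Its top is 140 mm above the counter. Origin: centre of its underside, z up.
- jar_a: Loose white ceramic jar with a pale wooden lid and a paper-white band, 48 mm across, 86 mm high, 0.15 to 0.31 kg, standing loosely in one of the turntable's wells. Origin: centre of its underside, z up.
- jar_b: Loose white ceramic jar with a pale wooden lid and a paper-white band, 48 mm across, 86 mm high, 0.15 to 0.31 kg, standing loosely in one of the turntable's wells. Origin: centre of its underside, z up.
- jar_c: Loose white ceramic jar with a pale wooden lid and a paper-white band, 48 mm across, 86 mm high, 0.15 to 0.31 kg, standing loosely in one of the turntable's wells. Origin: centre of its underside, z up.
- jar_d: Loose white ceramic jar with a pale wooden lid and a paper-white band, 48 mm across, 86 mm high, 0.15 to 0.31 kg, standing loosely in one of the turntable's wells. Origin: centre of its underside, z up. This one starts at the pointer.
- cup_a: Loose amber glass cup standing loosely in a well in the rear half of the turntable, 56 mm across the rim, 75 mm high. Origin: centre of its underside, z up.
- cup_b: Loose amber glass cup standing loosely in a well in the rear half of the turntable, 56 mm across the rim, 75 mm high. Origin: centre of its underside, z up.
- kettle: Cream enamel kettle, 176 mm across, 196 mm high with its dark bail handle, spout to its +y, standing loose on the counter to the left (+y). Bystander. Origin: centre of its underside.
- teapot: Glass teapot with steel lid, 132 mm across, 128 mm high, spout to its +y, handle to its -y; loose on the counter to the right (-y). Bystander. Origin: centre of its underside.
- sugar_bowl: Ceramic sugar bowl, blue with white lid, 96 mm across, 94 mm high; loose on the counter beyond the carousel, to the left. Bystander. Origin: centre of its underside.
- frother: White plastic electric milk frother with a small toggle switch on its -x side and a handle to its +y, 88 mm across the foot, 140 mm high; loose on the counter to the right (-y). Bystander. Origin: centre of its underside.

How it is judged:
On the way, in this order (a step that is already met when the one before it is completed fails the run):
1. the handle is gripped and lifted clear of the lock before the carousel is turned (value of joint plunger above 0.01 m and value of joint turntable between -0.2 and 0.2 rad and contact force between the fingers and handle above 3 N), for 0.1 s.
2. the red-lidded jar is brought to the pointer with the handle gripped (y of red_jar in the frame of base between -0.025 and 0.025 m and x of red_jar in the frame of base below -0.085 m and contact force between the fingers and handle above 3 N), for 0.1 s.
At the end, for the whole second after the job is handed in: Red-lidded jar within 12 mm sideways of the yellow pointer's line, handle home within 3 mm and gripped with over 3 N, carousel at rest (under 0.05 rad/s), all jars and cups upright (within 0.1 rad) on the carousel within 125 mm of its axis (y of red_jar in the frame of base between -0.012 and 0.012 m and x of red_jar in the frame of base below -0.085 m and value of joint plunger below 0.003 m and contact force between the fingers and handle above 3 N and velocity of joint turntable between -0.05 and 0.05 rad/s and angle between each of red_jar, jar_a, jar_b, jar_c, jar_d, cup_a, cup_b's own z axis and vertical below 0.1 rad and horizontal distance between each of red_jar, jar_a, jar_b, jar_c, jar_d, cup_a, cup_b and base below 0.125 m and z of each of red_jar, jar_a, jar_b, jar_c, jar_d, cup_a, cup_b in the frame of base above 0.05 m); the arm keeps its last pose, push and grip.
It fails at once if the robot touches a jar or cup on the carousel (contact force between any of the fingers, the arm and red_jar above 1 N or contact force between any of the fingers, the arm and jar_a above 1 N or contact force between any of the fingers, the arm and jar_b above 1 N or contact force between any of the fingers, the arm and jar_c above 1 N or contact force between any of the fingers, the arm and jar_d above 1 N or contact force between any of the fingers, the arm and cup_a above 1 N or contact force between any of the fingers, the arm and cup_b above 1 N).
It fails at once if the kettle, teapot, sugar bowl or frother is disturbed (moved over 15 mm) (distance of any of kettle, teapot, sugar_bowl, frother from where it was at the start of the episode above 0.015 m).
It also fails if it takes over 40 s, if anything falls off the work surface, if the arm or the gripper's body presses on something with over 40 N, if the wrist force passes 120 N, or if a joint passes its speed limit or range.

### The arm

A 6-joint arm with a two-finger parallel gripper is mounted at the origin on the work surface. World frame = base frame: x ahead of the robot, y to its left, z up, the work surface at z = 0. Lengths are in m, angles in rad, forces in N, time in s.
With the tool pointing down it reaches from about 0.35 to 0.975 m from the base axis. Payload 4.9 kg.
Tool frame: the origin (TCP) lies on the centre line of the jaws, within the pads' length; the fingertips stand 25 mm ahead of it and the grasp point (between the pads) lies 6 mm ahead of it; z points along the fingers, y is the line along which they close (so a half turn about z gives the same grasp; the last joint's range is limited). The gripper opens to 85 mm and grips with 20 to 120 N. Pads are 22 mm wide; open, the fingers measure 114 mm over their backs; the gripper's body (76 mm by 85 mm) begins 54 mm behind the grasp point. The pads swing forward as they close: fully open they stand 13 mm farther back than shut.
Start: joints at [1.137, 0.053, 1.613, -0, 1.476, -0.119], TCP at [0.194, 0.594, 0.256] pointing down, gripper open.
Joint ranges: [-3.01, 3.01], [-1.01, 2.22], [0.06, 2.58], [-1.02, 4.17], [0.09, 2.62], [-3.14, 3.14]. Speed limits (rad/s): [2.57, 2.57, 3.14, 3.14, 3.14, 3.14].

### API

Orientations are given as a unit quaternion [w, x, y, z].
In Python, from plant import state, grab_frame, get_calibration, job gives the robot as it stands. The module is installed in compiled form; this text tells all that it offers.
- The arm moves only by the tool move_arm, never from a script. Its argument "targets" is a list that holds one entry, the list of rows, each a list of 5 numbers: the opening in per cent of the stroke, from 0 (shut) to 100 (fully open), then the shift along the tool's x, y, z as a fraction of full scale, then the turn about the tool's z as a fraction of full scale. A call has 1 to 5 rows; each row shifts and turns the commanded pose from where the row before left it, along the tool's axes as they then stand; what a row does not reach is not made up. Full scale, the value 1, is 0.6 m for a shift and 6 degrees for a turn. A row lasts 1/12 s, in which the tool goes at most 41.7 mm and 7.16 degrees, less where a joint would pass 70% of its speed; a pose out of reach is approached as far as the arm can. A call with a number of a shift or a turn outside -1 to 1 is refused whole. A call with a gripper value outside its range is refused whole. The fingers move at their own pace and stop on an object; the grip force is fixed at half the most. Time passes only in rows, so rows that do not move let the fingers close. It gives the time, the measured TCP pose, the force, the opening and the grip force at its end, in the units of the state.
- state(): the state, without advancing time (a new reading comes with each control period).
- grab_frame(name): name is "scene" or "top" or "wrist"; returns the picture (480x640x3 uint8, red, green, blue); there is no depth.
- get_calibration(name): a dict with "vertical_fov" (degrees; the focal length in pixels is half the picture's height over the tangent of half this angle, whatever the lens; pixels are square), "cx", "cy" (the principal point, pixels), "R" (3x3) and "t" (3): a world point X has camera coordinates R X + t. Camera axes: x right, y down, z forward; pixel columns grow to the right and rows downward; lengths in m; the calibration is good to about 2 mm. A picture is of the moment at which its call begins: read the wrist's pose just before it. get_calibration takes no time and is no camera call; for the wrist camera it gives the pose at the moment of the call.
- job.job_done(): hands the job in; it is judged then, once.
The state is a dict: "time": time; "joint_pos": joint angles; "joint_vel": joint speeds; "joint_efforts": joint torques, N m; "tool_pos": TCP position; "tool_rot": TCP orientation; "contact_force": force on the tool from outside, world axes, zero at the start; "ft_torque": the same for the moment, N m; "gripper_width": opening from 0.0 (shut) to 1.0 (fully open); "grasp_force": force on a finger pad.
Only numpy, scipy, OpenCV 4.12 (cv2) and the standard library are available. Lean on these libraries where they do the work, as an engineer would, in place of code of your own. Each camera call takes 0.05 s, during which the arm holds its last target. There are 200 camera calls.

## Working session

There is one attempt and no reset: what is moved stays moved. The work goes in short steps, Python scripts to look and compute and a tool call to move; the robot and the scene stay as the last step left them, time stands still between calls to the robot, and variables do not carry over. Pictures are saved under pics/ and viewed, at most 10 in all, crops included, and the job is handed in when it is done.

Besides the shell and the picture viewer there is one more tool, called in YAML: its name, and indented under it one key for each argument. move_arm: Moves the arm, as the interface text tells. Shift numbers are shares of 0.6 m and turn numbers shares of 6 degrees, none past 1 either way. Its arguments: {"type":"object","properties":{"targets":{"type":"array"}},"required":["targets"]}

```bash
mkdir -p pics; python3 - <<'E'
from plant import *
import cv2,numpy as np
np.set_printoptions(precision=4,suppress=True)
s=state();print(s)
for n in("scene","top"):
    cv2.imwrite(f"pics/{n}0.png",grab_frame(n)[:,:,::-1]);print(get_calibration(n))
E
```

```text
{'time': 0.0, 'joint_pos': array([ 1.137 ,  0.0534,  1.6143, -0.    ,  1.476 , -0.119 ]), 'joint_vel': array([-0.0008,  0.0008,  0.0004,  0.0001,  0.001 , -0.0002]), 'joint_efforts': array([  0.0015, -39.367 , -37.0186,   0.0001,   0.0066,   0.    ]), 'tool_pos': array([0.1933, 0.5938, 0.255 ]), 'tool_rot': array([-0.0003,  0.1567,  0.9876, -0.001 ]), 'contact_force': array([ 0.6967, -0.5445, -0.4614]), 'ft_torque': array([-0.0263, -0.0304, -0.03  ]), 'grasp_force': 0.0, 'gripper_width': 0.9981302701983857}
{'vertical_fov': 51.50410296182447, 'cx': 323.4752447910743, 'cy': 237.4903494218208, 'R': array([[-0.3257,  0.9455, -0.0038],
       [ 0.7146,  0.2435, -0.6558],
       [-0.6191, -0.2163, -0.7549]]), 't': array([ 0.163 , -0.3367,  1.6166])}
{'vertical_fov': 55.83287759938234, 'cx': 318.2848069638191, 'cy': 244.2558466788831, 'R': array([[-0.0063, -1.    , -0.0004],
       [-0.9797,  0.0063, -0.2003],
       [ 0.2003, -0.0008, -0.9797]]), 't': array([0.0246, 0.6156, 1.1653])}
```

View pics/top0.png

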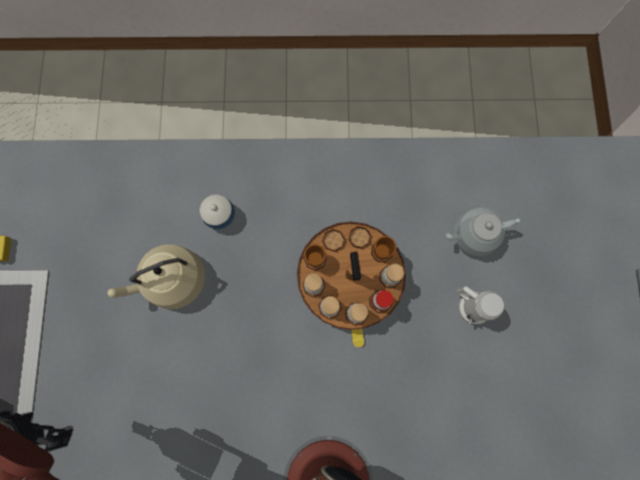

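View pics/scene0.png

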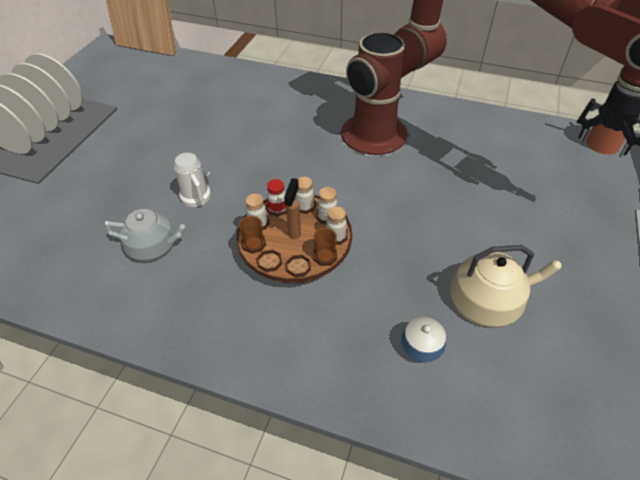

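Top view: the tray is centred near (352,275), the handle bar near (355,265) and the pointer tip near (358,340). The red jar at (383,300) is one well to the right of the pointer (−y), so it needs about −40°. I'll enlarge a crop to measure this.

```bash
python3 - <<'E'
import cv2
i=cv2.imread("pics/top0.png")[210:360,280:430]
cv2.imwrite("pics/c1.png",cv2.resize(i,(600,600),interpolation=cv2.INTER_CUBIC))
E
```

```text
(no output)
```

View pics/c1.png

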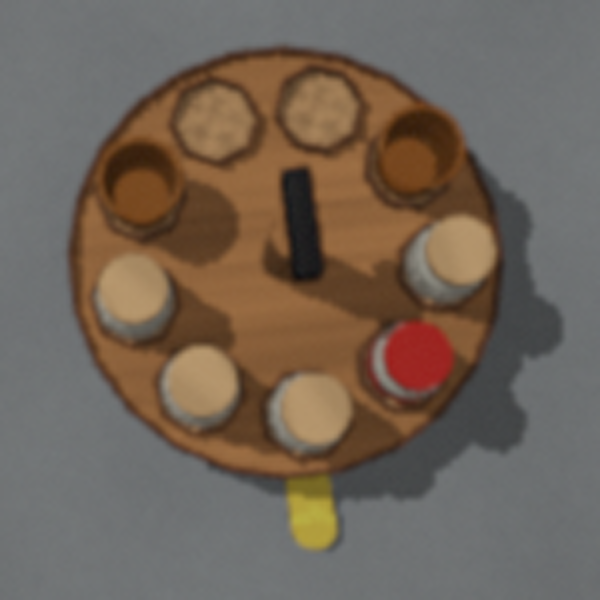

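Crop: bar top runs from (296,169) to (307,280), the tray outline spans 71–502 by 47–477, and the pointer tip is at (315,548). The red lid is centred at (418,356).

```bash
cat >h.py <<'E'
from plant import *
import numpy as np
from scipy.spatial.transform import Rotation as Ro
np.set_printoptions(precision=4,suppress=True)
def ray(n,u,v,z,cal=None):
    c=cal or get_calibration(n);f=240/np.tan(np.radians(c["vertical_fov"]/2))
    R=np.array(c["R"]);o=-R.T@c["t"];d=R.T@[(u-c["cx"])/f,(v-c["cy"])/f,1]
    return o+d*(z-o[2])/d[2]
def tool():
    s=state();q=s["tool_rot"];return np.array(s["tool_pos"]),Ro.from_quat([q[1],q[2],q[3],q[0]])
E
python3 - <<'E'
from h import *
P=lambda u,v,z:ray("top",280+(u+.5)/4-.5,210+(v+.5)/4-.5,z)
a,b=P(296,169,.218),P(307,280,.218);print("bar",a,b,(a+b)/2,np.linalg.norm(a-b),np.degrees(np.arctan2(*(a-b)[1::-1])))
L,Rr,T,B=P(71,262,.05),P(502,262,.05),P(285,47,.05),P(288,477,.05)
print("tray",L,Rr,T,B,(L+Rr)/2,(T+B)/2)
print("tip",P(315,548,.01),P(315,548,.03),"red",P(418,356,.14),"jar_d",P(316,406,.14))
p,r=tool();print(p,r.as_matrix())
c=get_calibration("wrist");print(c)
E
```

```text
bar [ 0.5651 -0.0621  0.218 ] [ 0.4996 -0.0671  0.218 ] [ 0.5323 -0.0646  0.218 ] 0.06576559829481265 4.314658332569079
tray [0.5336 0.0777 0.05  ] [ 0.5317 -0.2132  0.05  ] [ 0.6823 -0.0699  0.05  ] [ 0.39   -0.0658  0.05  ] [ 0.5327 -0.0678  0.05  ] [ 0.5362 -0.0678  0.05  ]
tip [ 0.3434 -0.0859  0.01  ] [ 0.3438 -0.0842  0.03  ] red [ 0.4616 -0.1412  0.14  ] jar_d [ 0.4313 -0.0774  0.14  ]
[0.1933 0.5938 0.2552] [[-0.9509  0.3096 -0.0008]
 [ 0.3096  0.9509 -0.0018]
 [ 0.0002 -0.0019 -1.    ]]
{'vertical_fov': 58.40724860728328, 'cx': 318.1346452847595, 'cy': 238.4367921667232, 'R': array([[ 0.3097,  0.9508, -0.0019],
       [ 0.9174, -0.2983,  0.2634],
       [ 0.2499, -0.0833, -0.9647]]), 't': array([-0.6234, -0.0344,  0.3789])}
```

move_arm:
  targets:
    - [[100, 0, 0, -0.05, -0.98], [100, 0, 0, -0.05, -0.98], [100, 0, 0, -0.04, -0.98], [100, 0, 0, 0, -0.98], [100, 0, 0, 0, 0]]

```text
time: 0.52
tool_pos: [0.1938, 0.5948, 0.3425]
tool_rot: [0.001, -0.049, 0.999, 0.002]
contact_force: [0.2, -0.3, 0.1]
gripper_width: 1.0
grasp_force: 0.0
```

move_arm:
  targets:
    - [[100, -0.023, -0.057, 0, 0], [100, -0.023, -0.057, 0, 0], [100, -0.023, -0.057, 0, 0], [100, -0.023, -0.057, 0, 0], [100, -0.023, -0.057, 0, 0]]

```text
time: 0.93
tool_pos: [0.2784, 0.4287, 0.3381]
tool_rot: [-0.001, -0.047, 0.999, -0.001]
contact_force: [1.1, 0.0, 0.2]
gripper_width: 1.0
grasp_force: 0.0
```

move_arm:
  targets:
    - [[100, -0.023, -0.057, 0, 0], [100, -0.023, -0.057, 0, 0], [100, -0.023, -0.057, 0, 0], [100, -0.023, -0.057, 0, 0], [100, -0.023, -0.057, 0, 0]]

```text
time: 1.35
tool_pos: [0.3634, 0.2651, 0.3384]
tool_rot: [-0.001, -0.047, 0.999, -0.001]
contact_force: [1.3, 0.1, 0.5]
gripper_width: 0.998
grasp_force: 0.0
```

move_arm:
  targets:
    - [[100, -0.023, -0.057, 0, 0], [100, -0.023, -0.057, 0, 0], [100, -0.023, -0.057, 0, 0], [100, -0.023, -0.057, 0, 0], [100, -0.023, -0.057, 0, 0]]

```text
time: 1.77
tool_pos: [0.4484, 0.1015, 0.3385]
tool_rot: [-0.001, -0.046, 0.999, 0.0]
contact_force: [1.4, -0.6, -0.2]
gripper_width: 1.0
grasp_force: 0.0
```

move_arm:
  targets:
    - [[100, -0.02, -0.05, 0, 0], [100, -0.02, -0.05, 0, 0], [100, -0.01, -0.04, 0, 0], [100, 0, 0, 0, 0], [100, 0, 0, 0, 0]]

```text
time: 2.18
tool_pos: [0.4861, 0.0218, 0.3383]
tool_rot: [-0.002, -0.046, 0.999, 0.0]
contact_force: [0.3, -0.9, -0.0]
gripper_width: 1.001
grasp_force: 0.0
```

```bash
python3 - <<'E'
from h import *
import cv2,json
p,r=tool();c=get_calibration("wrist");im=grab_frame("wrist")
print(p,r.as_matrix(),state()["joint_pos"],state()["time"])
json.dump({k:np.array(v).tolist() for k,v in c.items()},open("w1.json","w"))
cv2.imwrite("pics/w1.png",im[:,:,::-1])
f=240/np.tan(np.radians(c["vertical_fov"]/2))
x=np.array(c["R"])@[.533,-.066,.218]+c["t"];print(x[:2]/x[2]*f+[c["cx"],c["cy"]])
E
```

```text
[0.4861 0.0218 0.3383] [[-0.9958 -0.091  -0.0037]
 [-0.091   0.9959  0.0007]
 [ 0.0036  0.0011 -1.    ]] [-0.1068 -0.3192  1.8149  0.0005  1.649  -1.7708] 2.2333
[166.2026 304.0936]
```

View pics/w1.png

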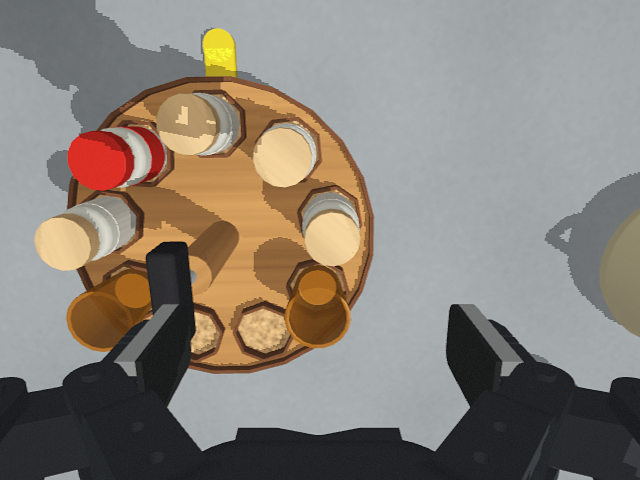

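Wrist view: the bar is partly hidden by the left finger at about (170,285), and the pointer is at (219,50). I'll move above the handle and look again.

move_arm:
  targets:
    - [[100, -0.022, -0.05, 0, 0], [100, -0.022, -0.05, 0, 0], [100, -0.021, -0.05, 0, 0], [100, 0, 0, 0, 0], [100, 0, 0, 0, 0]]

```text
time: 2.65
tool_pos: [0.5338, -0.0628, 0.3393]
tool_rot: [-0.001, -0.047, 0.999, 0.001]
contact_force: [-0.9, 0.3, 0.5]
gripper_width: 0.997
grasp_force: 0.0
```

```bash
python3 - <<'E'
from h import *
import cv2,json
p,r=tool();c=get_calibration("wrist");im=grab_frame("wrist")
print(p,r.as_matrix()[:2],state()["time"])
json.dump({k:np.array(v).tolist() for k,v in c.items()},open("w2.json","w"))
cv2.imwrite("pics/w2.png",im[:,:,::-1])
E
```

```text
[ 0.5338 -0.0628  0.3393] [[-0.9955 -0.0943 -0.0019]
 [-0.0943  0.9955  0.001 ]] 2.7
```

View pics/w2.png

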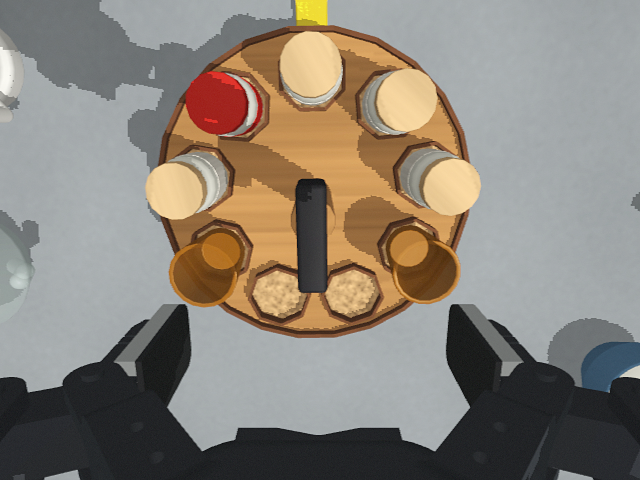

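The bar is nearly vertical in the picture. Its top face spans cols 297–327 and rows 202–292, with the end face at 180–202; the pointer is at col 312.

```bash
python3 - <<'E'
from h import *
import json
c=json.load(open("w2.json"))
p,r=tool()
P=lambda u,v,z:ray("wrist",u,v,z,c)
a,b=P(312.5,203,.218),P(312.5,292,.218)
m=(a+b)/2;print(a,b,m,np.linalg.norm(a-b),np.degrees(np.arctan2(*(b-a)[1::-1])))
w=P(297,245,.218)-P(327,245,.218);print("w",np.linalg.norm(w))
L,R,F,B=P(161,195,.05),P(468,195,.05),P(310,27,.05),P(316,337,.05)
print("tray",(L+R)/2,(F+B)/2,np.linalg.norm(L-R),np.linalg.norm(F-B))
print("pointer",P(312,12,.01))
m[2]=.209
print("tool-frame shift/0.6 to m:",r.as_matrix().T@(m-p)/.6)
E
```

```text
[ 0.5119 -0.0686  0.218 ] [ 0.5656 -0.0637  0.218 ] [ 0.5388 -0.0661  0.218 ] 0.05398853332805856 5.211732742851255
w 0.017420742573134983
tray [ 0.535  -0.0663  0.05  ] [ 0.5367 -0.0674  0.05  ] 0.29392981082716213 0.2972879218722687
pointer [ 0.3682 -0.0845  0.01  ]
tool-frame shift/0.6 to m: [-0.0083 -0.0077  0.2176]
```

move_arm:
  targets:
    - [[100, 0, -0.0055, 0.055, 0], [100, 0, 0, 0.055, 0], [100, 0, 0, 0.055, 0], [100, 0, 0, 0.04, 0], [100, 0, 0, 0.012, 0]]

```text
time: 3.12
tool_pos: [0.531, -0.0639, 0.2048]
tool_rot: [-0.004, -0.049, 0.999, 0.001]
contact_force: [-1.0, 0.7, -1.3]
gripper_width: 0.999
grasp_force: 0.0
```

move_arm:
  targets:
    - [[0, 0, 0, 0, 0], [0, 0, 0, 0, 0], [0, 0, 0, 0, 0], [0, 0, 0, 0, 0], [0, 0, 0, 0, 0]]

```text
time: 3.53
tool_pos: [0.5352, -0.0666, 0.2123]
tool_rot: [0.002, -0.048, 0.999, -0.001]
contact_force: [0.1, 0.7, -0.1]
gripper_width: 0.301
grasp_force: 0.0
```

move_arm:
  targets:
    - [[0, 0, 0, 0, 0], [0, 0, 0, 0, 0], [0, 0, 0, 0, 0], [0, 0, 0, 0, 0], [0, 0, 0, 0, 0]]

```text
time: 3.95
tool_pos: [0.535, -0.0665, 0.212]
tool_rot: [0.001, -0.048, 0.999, -0.0]
contact_force: [-1.1, 1.7, 5.6]
gripper_width: 0.202
grasp_force: 59.7
```

move_arm:
  targets:
    - [[0, 0, 0, -0.009, 0], [0, 0, 0, -0.009, 0], [0, 0, 0, -0.008, 0], [0, 0, 0, 0, 0], [0, 0, 0, 0, 0]]

```text
time: 4.37
tool_pos: [0.5348, -0.0665, 0.2246]
tool_rot: [0.001, -0.048, 0.999, 0.0]
contact_force: [7.5, 0.8, -7.1]
gripper_width: 0.201
grasp_force: 58.6
```

```bash
python3 -c "
from h import *
s=state();print(s['tool_pos'],s['contact_force'],s['ft_torque'],s['gripper_width'])"
```

```text
[ 0.5348 -0.0665  0.2246] [ 7.5468  0.7548 -7.1394] [-0.0184 -1.1927 -0.0127] 0.20114467612569295
```

move_arm:
  targets:
    - [[0, -0.002, 0, -0.003, 0], [0, 0, 0, -0.003, 0], [0, 0, 0, 0, 0], [0, 0, 0, 0, 0]]

```text
time: 4.7
tool_pos: [0.5349, -0.0665, 0.2282]
tool_rot: [-0.001, -0.048, 0.999, 0.0]
contact_force: [1.3, -0.7, -8.5]
gripper_width: 0.198
grasp_force: 58.5
```

```bash
python3 - <<'E'
from h import *
import cv2
s=state();print(s['tool_pos'],s['contact_force'],s['ft_torque'],s['gripper_width'])
im=grab_frame("scene")[:,:,::-1][150:300,215:375]
cv2.imwrite("pics/s2.png",cv2.resize(im,(640,600),interpolation=cv2.INTER_CUBIC))
E
```

```text
[ 0.5349 -0.0665  0.2282] [ 1.2707 -0.7077 -8.5294] [-0.0985 -0.6949 -0.0581] 0.19846314311490362
```

View pics/s2.png

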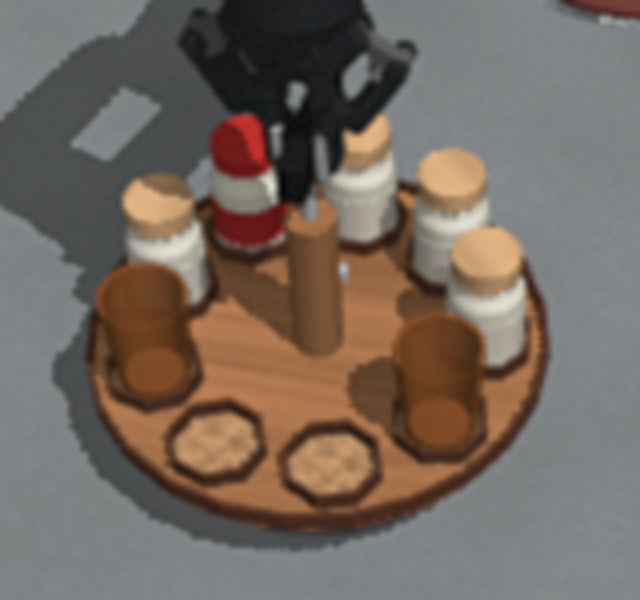

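The rod is exposed, so the handle is up, and all the jars are standing. Now I turn it clockwise from above (+tool z).

move_arm:
  targets:
    - [[0, 0, 0, 0, 0.15], [0, 0, 0, 0, 0.3], [0, 0, 0, 0, 0.35], [0, 0, 0, 0, 0.35], [0, 0, 0, 0, 0.35]]

```text
time: 5.17
tool_pos: [0.535, -0.0665, 0.2289]
tool_rot: [-0.001, 0.032, 0.999, -0.0]
contact_force: [1.9, -1.7, -7.4]
gripper_width: 0.2
grasp_force: 58.7
```

move_arm:
  targets:
    - [[0, 0, 0, 0, 0.35], [0, 0, 0, 0, 0.35], [0, 0, 0, 0, 0.35], [0, 0, 0, 0, 0.35], [0, 0, 0, 0, 0.35]]

```text
time: 5.58
tool_pos: [0.535, -0.0667, 0.2289]
tool_rot: [-0.001, 0.123, 0.992, -0.0]
contact_force: [2.1, -1.4, -8.6]
gripper_width: 0.203
grasp_force: 58.6
```

```bash
python3 -c "
from h import *
s=state();print(s['tool_pos'],s['contact_force'],s['ft_torque'],s['gripper_width'],s['joint_pos'])"
```

```text
[ 0.535  -0.0667  0.2289] [ 2.0951 -1.3705 -8.6355] [-0.3182 -0.5389  0.1713] 0.20279511805491557 [-0.2616 -0.1344  1.8406 -0.001   1.4363 -1.5856]
```

move_arm:
  targets:
    - [[0, 0, 0, 0, 0.35], [0, 0, 0, 0, 0.35], [0, 0, 0, 0, 0.35], [0, 0, 0, 0, 0.35], [0, 0, 0, 0, 0.35]]

```text
time: 6.0
tool_pos: [0.5349, -0.0668, 0.2289]
tool_rot: [-0.001, 0.213, 0.977, -0.001]
contact_force: [0.5, -1.9, -7.6]
gripper_width: 0.204
grasp_force: 58.6
```

move_arm:
  targets:
    - [[0, 0, 0, 0, 0.35], [0, 0, 0, 0, 0.35], [0, 0, 0, 0, 0.35], [0, 0, 0, 0, 0.3], [0, 0, 0, 0, 0.17]]

```text
time: 6.42
tool_pos: [0.5349, -0.0669, 0.2289]
tool_rot: [-0.001, 0.29, 0.957, -0.001]
contact_force: [1.3, -3.4, -9.6]
gripper_width: 0.199
grasp_force: 58.8
```

move_arm:
  targets:
    - [[0, 0, 0, 0, 0.1], [0, 0, 0, 0, 0.05], [0, 0, 0, 0, 0], [0, 0, 0, 0, 0], [0, 0, 0, 0, 0]]

```text
time: 6.83
tool_pos: [0.5349, -0.0668, 0.2291]
tool_rot: [-0.001, 0.297, 0.955, -0.001]
contact_force: [-2.0, -5.1, -7.7]
gripper_width: 0.202
grasp_force: 58.6
```

```bash
python3 - <<'E'
from h import *
import cv2,json
s=state();print(s['tool_pos'],s['contact_force'],s['ft_torque'],s['gripper_width'])
p,r=tool();m=r.as_matrix();print("bar yaw",np.degrees(np.arctan2(m[0,1]*-1,m[1,1])))
c=get_calibration("wrist");im=grab_frame("wrist")
json.dump({k:np.array(v).tolist() for k,v in c.items()},open("w3.json","w"))
cv2.imwrite("pics/w3.png",im[:,:,::-1])
im=grab_frame("top")[:,:,::-1][210:360,280:430]
cv2.imwrite("pics/t3.png",cv2.resize(im,(600,600),interpolation=cv2.INTER_CUBIC))
E
```

```text
[ 0.5349 -0.0668  0.2291] [-2.0291 -5.0879 -7.6597] [-0.8481 -0.1586 -0.074 ] 0.201805211321246
bar yaw -34.552160400528386
```

View pics/t3.png

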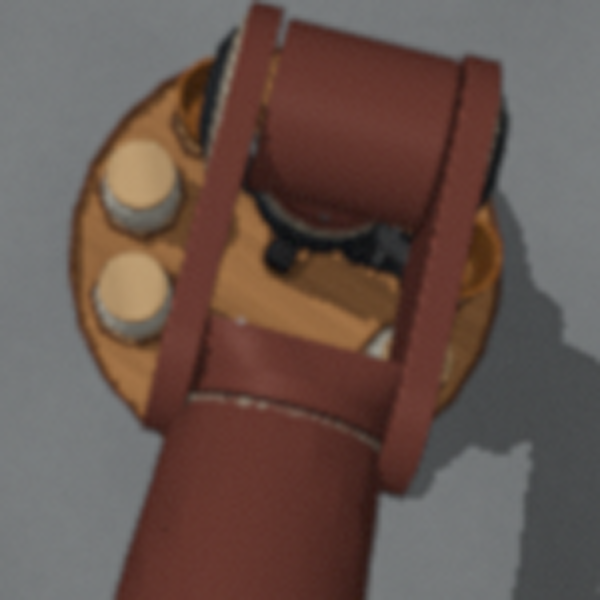

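View pics/w3.png

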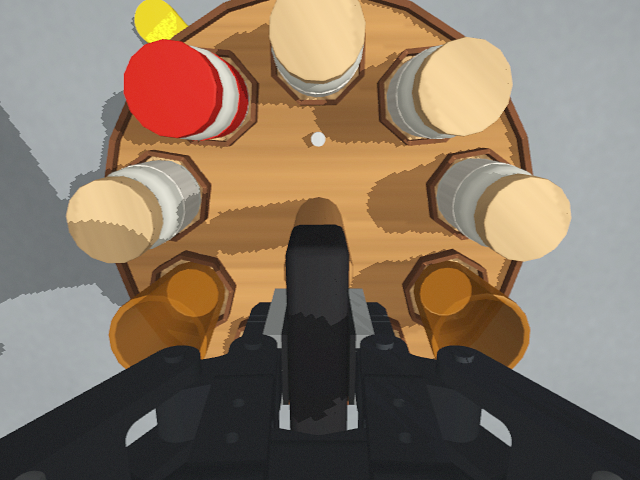

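The wrist view shows the red lid (172,90) in line with the pointer (160,22), and all jars and cups standing. The tool turned 39.95°, so I'll lower it slowly.

move_arm:
  targets:
    - [[0, 0, 0, 0.006, 0], [0, 0, 0, 0.006, 0], [0, 0, 0, 0.006, 0], [0, 0, 0, 0.006, 0], [0, 0, 0, 0, 0]]

```text
time: 7.35
tool_pos: [0.5349, -0.0668, 0.2144]
tool_rot: [-0.001, 0.297, 0.955, -0.001]
contact_force: [-1.5, -6.1, -6.4]
gripper_width: 0.201
grasp_force: 58.9
```

move_arm:
  targets:
    - [[0, 0, 0, 0.0025, 0], [0, 0, 0, 0.002, 0], [0, 0, 0, 0, 0], [0, 0, 0, 0, 0], [0, 0, 0, 0, 0]]

```text
time: 7.77
tool_pos: [0.535, -0.0669, 0.2125]
tool_rot: [-0.0, 0.297, 0.955, -0.001]
contact_force: [-2.0, -4.5, -6.4]
gripper_width: 0.206
grasp_force: 58.9
```

```bash
python3 - <<'E'
from h import *
s=state();print(s['tool_pos'],s['contact_force'],s['ft_torque'],s['gripper_width'])
E
```

```text
[ 0.535  -0.0669  0.2125] [-1.9843 -4.5155 -6.4309] [-0.8116  0.0587 -0.0014] 0.20624992143046594
```

move_arm:
  targets:
    - [[0, 0, 0, 0.0015, 0], [0, 0, 0, 0, 0], [0, 0, 0, 0.0015, 0], [0, 0, 0, 0, 0], [0, 0, 0, 0, 0]]

```text
time: 8.18
tool_pos: [0.535, -0.0669, 0.2121]
tool_rot: [-0.0, 0.297, 0.955, -0.001]
contact_force: [-5.1, -4.4, -1.3]
gripper_width: 0.198
grasp_force: 59.7
```

move_arm:
  targets:
    - [[0, 0, 0, 0.0015, 0], [0, 0, 0, 0, 0], [0, 0, 0, 0, 0], [0, 0, 0, 0, 0]]

```text
time: 8.52
tool_pos: [0.5351, -0.0669, 0.212]
tool_rot: [-0.0, 0.297, 0.955, -0.001]
contact_force: [-6.8, -4.2, 3.2]
gripper_width: 0.202
grasp_force: 60.2
```

```bash
python3 -c "
from plant import *
s=state();print(s['contact_force'],s['grasp_force'],abs(s['joint_vel']).max());print(job.job_done())"
```

```text
[-6.78043436 -4.21097282  3.17179488] 60.21065533161163 0.0015646043194248195
the job is handed in; nothing more can be done
None
```

I turned the carousel 40° so the red-lidded jar stands at the yellow pointer, lowered the handle to its starting home height, and handed in the job with about 60 N of grip still on it; no verdict came back, and I didn't test the lock with a twist.

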